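# Second drip tray on the drain hook

## Task

A rectangular steel drip tray already hangs on the hook arm of the drain stand. Pick up the other rectangular tray, which stands on the bench, and hang it from the same arm by the opening under its handle, between the hanging tray and the upturned tip; lower it until the arm carries it before letting go, rather than dropping it. Leave the first tray hanging where it is, and do not disturb the round pail.

Things in the scene. Friction and masses are not known exactly. Their poses are not given: they have to be found in the camera images.
- tray: Standing tray to hang: steel, 50 (x) x 100 (y) x 30 mm high, 0.3 kg. A stiff flat strap from its short ends, 16 mm wide, forms a gabled handle (sides fall 28 deg) whose opening looks along x, 97 mm wide, 80 mm high at mid. Origin: strap underside at the ridge; tray underside 110 mm, rim 80 mm below it; black 18 x 18 mm grip 6 to 52 mm above it. z up; a half turn changes nothing.
- hung_tray: Twin of the tray on the bench (same size, strap, grip and axes), loose, already hanging on the inner half of the stand's arm, its ridge 45 to 60 mm out from the post, so it covers up to 85 mm.
- drain_stand: Fixed dark steel stand: foot 110 mm across, post 18 mm thick, 190 mm high, one level round arm, 12 mm thick, along own +x, axis 170 mm above the bench. Straight to 184 mm from the post axis, then an upturned tip, ending 200 mm out, its top 194 mm high. A hung tray has its x along the arm, its origin 6.8 mm above the arm axis. Origin: post axis at bench level; z up.
- pail: Bystander: round steel pail 84 mm across and 45 mm high with the same kind of strap and black grip, 130 mm high in all, standing on the bench. Origin: underside of the strap at the ridge, 78 mm above its underside; z up.
Mind the look-alikes: they are no part of the job. Leave any blue look-alike of the tray alone.

How it is judged:
By the outcome, as a careful person would: the job done as asked, in the order asked, and still so for the second after the job is handed in, with the robot touching nothing.
It also fails if it takes over 45 s, if anything falls off the work surface, if the arm or the gripper's body presses on something with over 40 N, if the wrist force passes 120 N, or if a joint passes its speed limit or range.

## Robot

A 7-joint arm with a two-finger parallel gripper is mounted at the origin on the work surface. World frame = base frame: x ahead of the robot, y to its left, z up, the work surface at z = 0. Lengths are in m, angles in rad, forces in N, time in s.
With the tool pointing down it reaches from about 0.4 to 0.85 m from the base axis. Payload 10.4 kg.
Tool frame: the origin (TCP) lies on the centre line of the jaws, within the pads' length; the fingertips stand 8 mm ahead of it and the grasp point (between the pads) lies 11 mm behind it (r.finger_overhang is the distance from the TCP to the fingertips, in m); z points along the fingers, y is the line along which they close (so a half turn about z gives the same grasp; the last joint's range is limited). The gripper opens to 87 mm and grips with 3 to 60 N. Pads are 19 mm wide; open, the fingers measure 117 mm over their backs; the gripper's body (75 mm by 190 mm) begins 51 mm behind the grasp point.
Start: joints at [1.3, 0.332, -0.065, 1.46, 0.022, 1.35, -0.088], TCP at [0.153, -0.606, 0.231] pointing down, gripper open.
Joint ranges: [-2.6, 2.6], [-0.5, 2.12], [-1.47, 1.34], [0.16, 2.42], [-1.27, 4.41], [0.06, 2.06], [-2.6, 2.6]. Speed limits (rad/s): [2.22, 2.22, 2.79, 2.79, 3.14, 3.14, 3.14].

## Interface

Orientations are given as a unit quaternion [x, y, z, w].
In Python, from bench import r, vision gives the robot as it stands.
- The arm moves only by the tool drive_tool, never from a script. Its argument "series" is a list of rows, each a list of 2 entries, a list of its own where there are three numbers: the shift along the world's x, y, z in cm, then the turn about the world's z in degrees. A call has exactly 10 rows; each row shifts and turns the commanded pose from where the row before left it; what a row does not reach is not made up. A row lasts 1/8 s, in which the tool goes at most 62.5 mm and 10.7 degrees, less where a joint would pass 70% of its speed; a pose out of reach is approached as far as the arm can. A call with a gripper value outside its range is refused whole. "hand" is the closure, from 0 (fully open) to 1 (shut), set as the call begins (left out, the last holds). The fingers move at their own pace and stop on an object; "newtons" is the grip in N (left out, the last holds). Time passes only in rows, so rows that do not move let the fingers close, or fill a call up. It gives the time, the measured TCP pose, the force, the opening and the grip force at its end, in the units of the state.
- r.read_state(): the state, without advancing time (a new reading comes with each control period).
- vision.camera(name): name is "side" or "top" or "wrist"; returns a dict with "color" (480x640x3 uint8, red, green, blue), "intrinsics" (3x3 intrinsics, pixels), "k1" (the pictures are not rectified: a ray, as slopes to the right and down, at radius r is drawn at 1 + k1 r^2 times it, then the intrinsics apply), "R" (3x3) and "t" (3): a world point X has camera coordinates R X + t; the wrist camera has in their place "mount" (4x4, takes a point from camera to tool coordinates, whose origin is the TCP and whose axes are the flange's). Camera axes: x right, y down, z forward; pixel columns grow to the right and rows downward; lengths in m; the calibration is good to about 2 mm. A picture is of the moment at which its call begins: read the wrist's pose just before it. There is no depth.
- r.close_job(): hands the job in; it is judged then, once.
The state is a dict: "time": time; "joint_positions": joint angles; "joint_vel": joint speeds; "joint_torque": joint torques, N m; "ee_pos": TCP position; "eef_rot": TCP orientation; "ft_force": force on the tool from outside, world axes, zero at the start; "torque": the same for the moment, N m; "width": finger opening in m; "grip_force": force on a finger pad.
Only numpy, scipy, OpenCV 4.12 (cv2) and the standard library are available. Lean on these libraries where they do the work, as an engineer would, in place of code of your own. Each camera call takes 0.05 s, during which the arm holds its last target. There are 200 camera calls.

## Working session

There is one attempt and no reset: what is moved stays moved. The work goes in short steps, Python scripts to look and compute and a tool call to move; the robot and the scene stay as the last step left them, time stands still between calls to the robot, and variables do not carry over. Pictures are saved under pics/ and viewed, at most 10 in all, crops included, and the job is handed in when it is done.

Besides the shell and the picture viewer there is one more tool, called by a JSON object that holds its "method" and its "body", one argument or row to a line. drive_tool: Moves the arm, as the interface text tells. Its arguments: {"type":"object","properties":{"series":{"type":"array"},"hand":{"type":"number"},"newtons":{"type":"number"}},"required":["series"]}

```bash
mkdir -p pics
cat > h.py <<'E'
import numpy as np, cv2, json
from scipy.spatial.transform import Rotation as Ro
from bench import r, vision
def grab(name, fn=None):
    s=r.read_state(); c=vision.camera(name)
    if name=='wrist':
        T=np.eye(4);T[:3,:3]=Ro.from_quat(s['eef_rot']).as_matrix();T[:3,3]=s['ee_pos']
        W=np.linalg.inv(T@np.array(c['mount'])); c['R'],c['t']=W[:3,:3],W[:3,3]
    c={k:np.array(v) if k!='k1' else v for k,v in c.items()}
    if fn: cv2.imwrite(fn,c['color'][:,:,::-1]); np.savez(fn[:-4]+'.npz',**c)
    return c
def load(fn): return dict(np.load(fn))
def D(c): return np.array([float(c['k1']),0,0,0,0])
def proj(c,P): return cv2.projectPoints(np.atleast_2d(P).astype(float),cv2.Rodrigues(c['R'])[0],c['t'].astype(float),c['intrinsics'].astype(float),D(c))[0][:,0]
def ray(c,uv):
    x=cv2.undistortPoints(np.array([[uv]],float),c['intrinsics'].astype(float),D(c))[0,0]
    return -c['R'].T@c['t'], c['R'].T@np.array([x[0],x[1],1])
def atz(c,uv,z):
    o,d=ray(c,uv); return o+d*(z-o[2])/d[2]
def tri(c1,u1,c2,u2):
    (o1,d1),(o2,d2)=ray(c1,u1),ray(c2,u2)
    a=np.linalg.lstsq(np.c_[d1,-d2],o2-o1,rcond=None)[0]
    p,q=o1+a[0]*d1,o2+a[1]*d2; return (p+q)/2,np.linalg.norm(p-q)
E
python3 - <<'E'
from h import *
s=r.read_state();print(s['ee_pos'],s['eef_rot'],s['time'])
for n in('side','top'):
    c=grab(n,f'pics/{n}0.png');print(n,-c['R'].T@c['t'],c['k1'],c['R'][2])
E
```

```text
[ 0.15319119 -0.60554745  0.22973871] [ 9.92334068e-01  1.23582268e-01 -1.24421516e-04 -7.10862917e-04] 0.0
side [0.19735829 0.46797065 0.69183622] -0.10479231046212262 [ 0.49360668 -0.50479232 -0.70819288]
top [0.42014015 0.03152431 1.05189717] -0.06443313355010262 [ 0.19251576  0.01179664 -0.98122297]
```

View pics/side0.png

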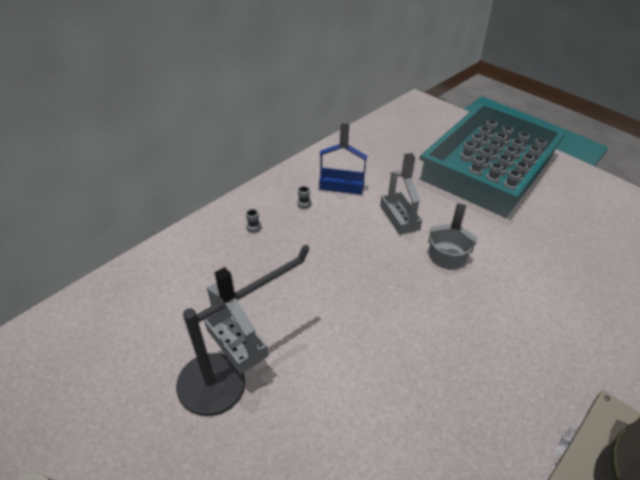

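View pics/top0.png

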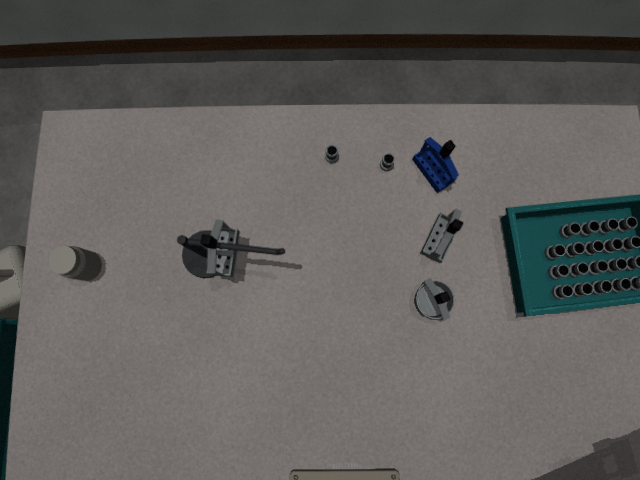

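The side picture shows the stand at (205,385) with the hung tray at (235,325) and the arm tip at (305,248). In the top picture the arm runs from (183,240) to (283,251). These could be taken for the tray:

| Candidate | Top pixel |
|---|---|
| Grey standing tray | (441,236) |
| Blue look-alike | (437,165) |
| Round pail | (434,300) |
| Hung tray | (222,250) |

By the description I choose the grey one at (441,236) top, (401,210) side. I'll check it in one crop.

Run:
```python
from h import *
t=cv2.imread('pics/top0.png');s=cv2.imread('pics/side0.png')
z=lambda im,x,y,w,h,k:cv2.resize(im[y:y+h,x:x+w],None,fx=k,fy=k,interpolation=cv2.INTER_CUBIC)
a=np.hstack([z(t,400,195,80,60,5),z(s,360,140,80,60,5)][:2])   # 400x300 each
b=np.hstack([z(t,170,205,133,100,3)[:300,:400],z(s,170,230,160,120,2.5)[:300,:400]])
w=min(a.shape[1],b.shape[1]);cv2.imwrite('pics/crop1.png',np.vstack([a[:,:w],b[:,:w]]))
```

```text
(no output)
```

View pics/crop1.png

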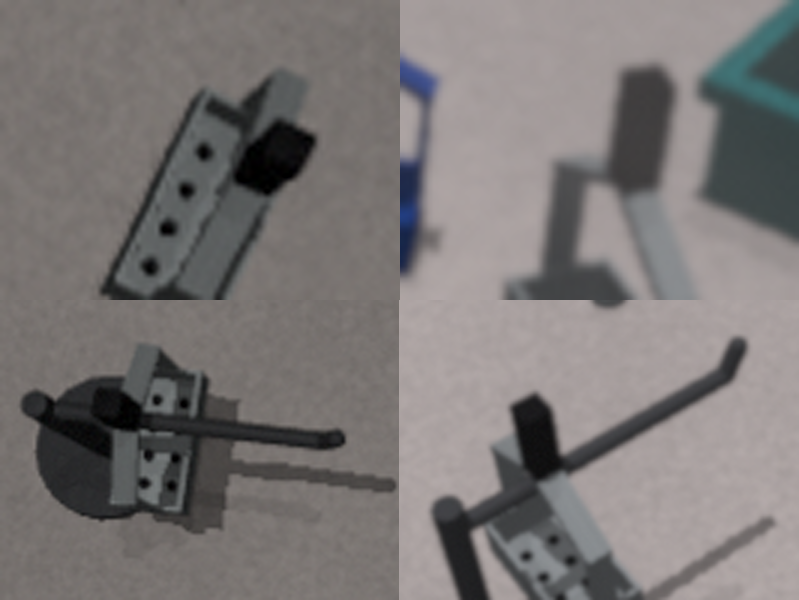

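The crop confirms the grey rectangular tray, with a gabled strap and a black grip. The grip top is at top pixel (459.6,223) and side pixel (409.6,154.4). The stand's post top and tip are clear too, so I'll measure these.

Run:
```python
from h import *
np.set_printoptions(precision=4,suppress=True)
t=load('pics/top0.npz');s=load('pics/side0.npz')
for n,u,v,z in(('grip',(459.6,223),(409.6,154.4),.162),('post',(182.3,239.7),(190,314),.19),('tip',(283.3,251),(305.2,248),.192),('hunggrip',(208,239),(222.5,271),.2288)):
    print(n,*tri(t,u,s,v),atz(t,u,z),atz(s,v,z))
a=atz(t,(400+204/5,195+152/5),.006);b=atz(t,(400+149/5,195+267/5),.006);print('holes',a,b,(a+b)/2,np.degrees(np.arctan2(*(a-b)[[1,0]])))
p=atz(t,(441,248/1),0);
a=atz(t,(182.3,239.7),.19);b=atz(t,(283.3,251),.192);print(np.linalg.norm(b-a),np.degrees(np.arctan2(*(b-a)[[1,0]])))
```

```text
grip [ 0.6133 -0.2257  0.1638] 0.0015532639441926635 [ 0.6144 -0.2259  0.162 ] [ 0.614  -0.2284  0.162 ]
post [0.5795 0.3086 0.1888] 0.0017065365593736223 [0.58   0.3089 0.19  ] [0.5778 0.3085 0.19  ]
tip [0.5572 0.1162 0.1892] 7.191617917520258e-05 [0.5567 0.1159 0.192 ] [0.5551 0.1181 0.192 ]
hunggrip [0.5742 0.2495 0.2299] 0.0016043645807683753 [0.5737 0.2492 0.2288] [0.5758 0.2494 0.2288]
holes [ 0.6431 -0.2272  0.006 ] [ 0.5898 -0.1992  0.006 ] [ 0.6164 -0.2132  0.006 ] -27.720833057948784
0.19432742101447226 -96.86490972860169
```

The triangulated heights agree with the description to within 2 mm:
- **Tray:** grip at (0.614, -0.227), long axis at -27.7°.
- **Stand:** post at (0.579, 0.309), arm pointing -96.8°.
- **Hung tray:** ridge 59 mm out from the post.

I'll approach above the tray.

{"method": "drive_tool", "body": {
  "series": [
    [[4.5,3.7,0],4.8],
    [[4.5,3.7,0],4.8],
    [[4.5,3.7,0],4.8],
    [[4.5,3.7,0],4.8],
    [[4.5,3.7,0],4.8],
    [[4.5,3.7,0],4.8],
    [[4.5,3.7,0],4.8],
    [[4.5,3.7,0],4.8],
    [[4.5,3.7,0],4.8],
    [[4.5,3.7,0],4.8]
  ],
  "hand": 0,
  "newtons": 30
}}

```text
time: 1.35
ee_pos: [0.6044, -0.2348, 0.2302]
eef_rot: [0.856, 0.517, -0.0, -0.0]
ft_force: [0.2, -0.6, 0.7]
width: 0.0868
grip_force: 0.0
```

Run:
```python
from h import *
np.set_printoptions(precision=4,suppress=True)
c=grab('wrist','pics/w1.png');s=r.read_state()
print(s['time'],s['ee_pos'],Ro.from_quat(s['eef_rot']).as_matrix()[:,1],s['joint_positions'],s['width'])
print(proj(c,[[.614,-.227,.162],[.614,-.227,.11]]))
```

```text
1.4 [ 0.6092 -0.2263  0.2296] [ 0.8916 -0.4529 -0.0007] [ 0.6389  0.4298 -0.4825  1.3691  0.1926  1.3893 -0.3105] 0.08700396518449552
[[328.1889 240.7455]
 [326.8029 223.1081]]
```

View pics/w1.png

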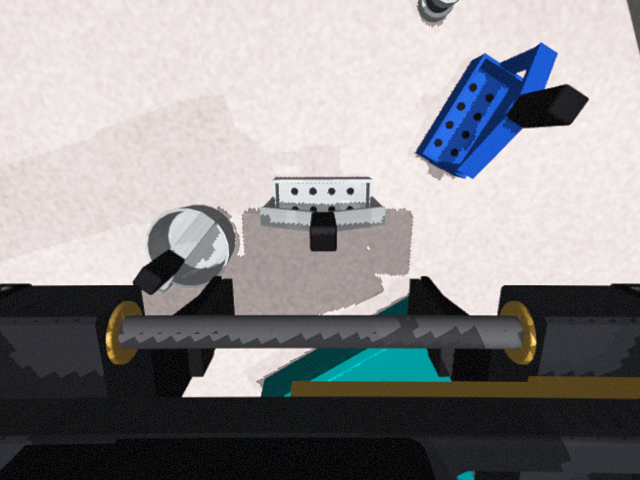

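The wrist view shows the grey tray directly ahead, with the grip at (323,230), its top near (323,245), and the strap ridge at (323,212). The holes lie level in the picture, so the yaw is right. The pail (190,245) and the blue tray (500,110) are clear of the fingers.

Run:
```python
from h import *
np.set_printoptions(precision=4,suppress=True)
c=load('pics/w1.npz');im=c['color'].astype(int).sum(2)[195:262,295:350]
m=im<150; 
for y in range(0,67,4): 
    x=np.where(m[y])[0]; print(y+195,(x.min()+295,x.max()+295,len(x)) if len(x) else '')
for uv in((323,246),(323,240)): print(atz(c,uv,.162))
print(atz(c,(276,178),.03),atz(c,(370,178),.03))
s=r.read_state();print(s['ee_pos'],Ro.from_quat(s['eef_rot']).as_matrix()[:,1])
```

```text
195 
199 
203 
207 (np.int64(295), np.int64(349), 12)
211 (np.int64(314), np.int64(332), 6)
215 (np.int64(312), np.int64(333), 22)
219 (np.int64(312), np.int64(334), 23)
223 (np.int64(311), np.int64(335), 25)
227 (np.int64(310), np.int64(336), 27)
231 (np.int64(310), np.int64(336), 15)
235 (np.int64(310), np.int64(336), 27)
239 (np.int64(311), np.int64(336), 26)
243 (np.int64(311), np.int64(336), 26)
247 (np.int64(311), np.int64(336), 26)
251 
255 
259 
[ 0.6093 -0.2286  0.162 ]
[ 0.6112 -0.225   0.162 ]
[ 0.5833 -0.1797  0.03  ] [ 0.6659 -0.223   0.03  ]
[ 0.6092 -0.2263  0.2296] [ 0.8916 -0.4529 -0.0007]
```

{"method": "drive_tool", "body": {
  "series": [
    [[0.3,0.3,0],0],
    [[0.3,0.3,0],0],
    [[0.3,0.4,0],0],
    [[0,0,-1],0],
    [[0,0,-1],0],
    [[0,0,-1],0],
    [[0,0,-1],0],
    [[0,0,0],0],
    [[0,0,0],0],
    [[0,0,0],0]
  ]
}}

```text
time: 2.65
ee_pos: [0.6126, -0.226, 0.1911]
eef_rot: [0.856, 0.517, 0.0, 0.0]
ft_force: [-0.4, -0.4, -0.4]
width: 0.087
grip_force: 0.0
```

Run:
```python
from h import *
np.set_printoptions(precision=4,suppress=True)
c=grab('wrist','pics/w2.png');s=r.read_state()
print(s['time'],s['ee_pos'],Ro.from_quat(s['eef_rot']).as_matrix()[:,1],s['joint_vel'])
m=(c['color'].astype(int).sum(2)<150)[:285,240:400]
n,l,st,ce=cv2.connectedComponentsWithStats(m.astype(np.uint8));i=[k for k in range(1,n) if st[k,4]>80];print(st[i],ce[i])
print(proj(c,[[.612,-.2255,.162],[.612,-.2255,.11]]))
```

```text
2.7 [ 0.6125 -0.226   0.191 ] [ 0.8846 -0.4664  0.0008] [-0.0007  0.0008  0.0005  0.0023 -0.0019 -0.0006 -0.0009]
[[  62  240   32   45 1322]] [[ 77.8971 262.8215]]
[[319.3465 279.0712]
 [319.464  251.2183]]
```

View pics/w2.png

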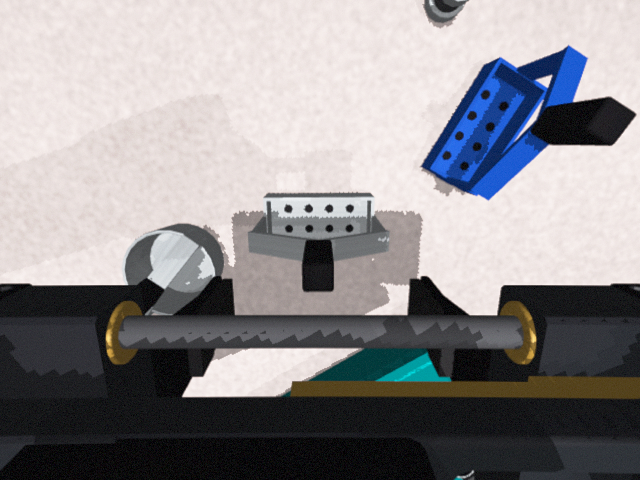

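The grip's top face is centred at about (318,278), against a prediction of (319,279), so the alignment is good. I'll go down and then close.

{"method": "drive_tool", "body": {
  "series": [
    [[0,0,-1],0],
    [[0,0,-1],0],
    [[0,0,-1],0],
    [[0,0,-1],0],
    [[0,0,-1],0],
    [[0,0,-1],0],
    [[0,0,0],0],
    [[0,0,0],0],
    [[0,0,0],0],
    [[0,0,0],0]
  ]
}}

```text
time: 3.95
ee_pos: [0.6125, -0.226, 0.1309]
eef_rot: [0.856, 0.517, 0.0, 0.0]
ft_force: [-0.4, 0.2, -0.2]
width: 0.0872
grip_force: 0.0
```

{"method": "drive_tool", "body": {
  "series": [
    [[0,0,0],0],
    [[0,0,0],0],
    [[0,0,0],0],
    [[0,0,0],0],
    [[0,0,0],0],
    [[0,0,0],0],
    [[0,0,0],0],
    [[0,0,0],0],
    [[0,0,0],0],
    [[0,0,0],0]
  ],
  "hand": 1,
  "newtons": 30
}}

```text
time: 5.2
ee_pos: [0.6121, -0.2259, 0.1304]
eef_rot: [0.856, 0.517, -0.0, -0.0]
ft_force: [0.1, 0.1, -2.4]
width: 0.0176
grip_force: 30.0
```

The grip holds at 17.6 mm and 30 N. I'll lift 10 cm, then carry it to a point just beyond the arm's tip and turn it 21°.

{"method": "drive_tool", "body": {
  "series": [
    [[0,0,0.5],0],
    [[0,0,1],0],
    [[0,0,1.2],0],
    [[0,0,1.2],0],
    [[0,0,1.2],0],
    [[0,0,1.2],0],
    [[0,0,1.2],0],
    [[0,0,1.2],0],
    [[0,0,1],0],
    [[0,0,0.5],0]
  ]
}}

```text
time: 6.45
ee_pos: [0.6125, -0.2259, 0.2333]
eef_rot: [0.856, 0.517, 0.0, 0.0]
ft_force: [-0.1, 0.8, -2.4]
width: 0.0176
grip_force: 30.0
```

{"method": "drive_tool", "body": {
  "series": [
    [[-0.2,1.5,0],1],
    [[-0.5,2.5,0],2],
    [[-0.8,3.3,0],2.5],
    [[-0.8,3.3,0],2.5],
    [[-0.8,3.3,0],2.5],
    [[-0.8,3.3,0],2.5],
    [[-0.8,3.3,0],2.5],
    [[-0.8,2.8,0],2.5],
    [[-0.6,2,0],2],
    [[-0.4,1.3,0],1]
  ]
}}

```text
time: 7.7
ee_pos: [0.5471, 0.0411, 0.2326]
eef_rot: [0.747, 0.665, 0.0, 0.0]
ft_force: [0.3, -0.4, -3.0]
width: 0.0175
grip_force: 30.0
```

Run:
```python
from h import *
np.set_printoptions(precision=4,suppress=True)
t=grab('top','pics/top2.png');c=grab('side','pics/side2.png');s=r.read_state()
print(s['time'],s['ee_pos'],Ro.from_quat(s['eef_rot']).as_matrix()[:,1],s['ft_force'],s['width'],s['joint_positions'])
z=lambda im,x,y,w,h,k:cv2.resize(im[y:y+h,x:x+w,::-1],None,fx=k,fy=k,interpolation=cv2.INTER_CUBIC)
cv2.imwrite('pics/crop2.png',np.vstack([z(t['color'],165,190,200,75,4),z(c['color'],170,190,200,75,4)]))
```

```text
7.8 [0.5471 0.0414 0.2327] [ 0.9932 -0.1165  0.0001] [ 0.1353  0.1115 -3.094 ] 0.017764199453966973 [ 0.4355  0.2272 -0.6825  1.6335  0.1465  1.3329 -0.3858]
```

View pics/crop2.png

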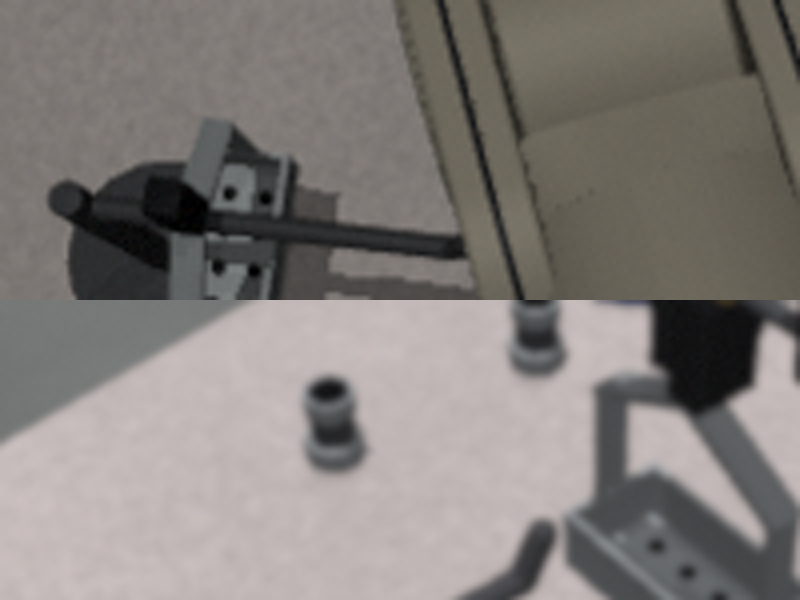

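The top half shows the arm tip at crop (460,245), which matches the measurement. The side half shows the tray level in the gripper, with the tip at crop (545,525) just ahead of the opening. The force reads 3 N, as it should for 0.3 kg. I'll thread it onto the arm.

{"method": "drive_tool", "body": {
  "series": [
    [[0.1,0.8,0],0],
    [[0.1,1.2,0],0],
    [[0.2,1.5,0],0],
    [[0.2,1.6,0],0],
    [[0.2,1.6,0],0],
    [[0.2,1.6,0],0],
    [[0.2,1.6,0],0],
    [[0.2,1.5,0],0],
    [[0.1,1.1,0],0],
    [[0.1,0.7,0],0]
  ]
}}

```text
time: 9.05
ee_pos: [0.5633, 0.1728, 0.2325]
eef_rot: [0.748, 0.664, -0.0, -0.0]
ft_force: [0.6, -0.8, -3.2]
width: 0.0178
grip_force: 30.0
```

Run:
```python
from h import *
np.set_printoptions(precision=4,suppress=True)
c=grab('side','pics/side3.png');w=grab('wrist');s=r.read_state()
print(s['time'],s['ee_pos'],s['ft_force'],s['width'])
z=lambda im,x,y,w,h,k:cv2.resize(im[y:y+h,x:x+w,::-1],None,fx=k,fy=k,interpolation=cv2.INTER_CUBIC)
a=z(c['color'],170,190,160,200,2.5);b=cv2.resize(w['color'][:,:,::-1],(400,300))
cv2.imwrite('pics/crop3.png',np.hstack([a,cv2.copyMakeBorder(b,0,200,0,0,0)]))
print(proj(c,[.579-.1184*.2,.3085-.993*.2,.194]), proj(c,[.563,.1738,.1768]))
```

```text
9.15 [0.5633 0.1728 0.2325] [-0.9899 -0.349  -2.1875] 0.01811127159798416
[[309.0348 244.1493]] [[274.1627 272.2239]]
```

View pics/crop3.png

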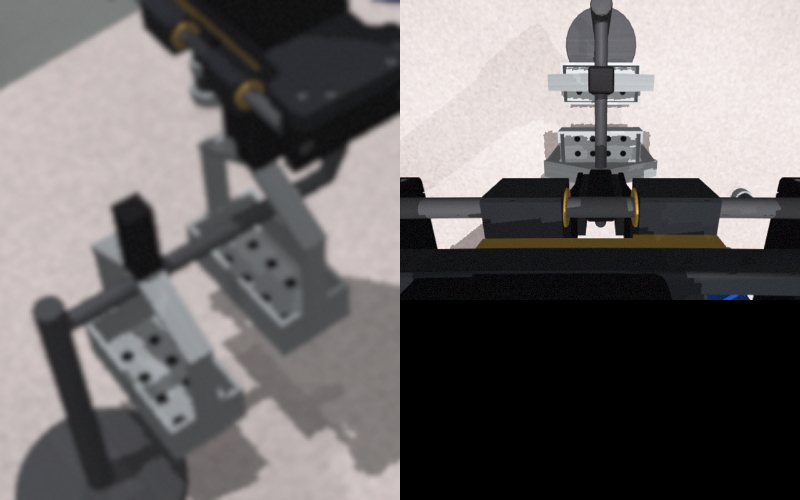

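The tray is threaded. The arm passes through its opening, centred under the grip at crop (600,150), with a gap to the hung tray. Now I'll lower it slowly.

{"method": "drive_tool", "body": {
  "series": [
    [[0,0,-0.5],0],
    [[0,0,-0.5],0],
    [[0,0,-0.5],0],
    [[0,0,-0.5],0],
    [[0,0,-0.4],0],
    [[0,0,-0.4],0],
    [[0,0,-0.3],0],
    [[0,0,-0.2],0],
    [[0,0,0],0],
    [[0,0,0],0]
  ]
}}

```text
time: 10.4
ee_pos: [0.5634, 0.1721, 0.1997]
eef_rot: [0.748, 0.664, 0.0, 0.0]
ft_force: [-0.3, 1.2, -2.0]
width: 0.0178
grip_force: 30.0
```

{"method": "drive_tool", "body": {
  "series": [
    [[0,0,-0.1],0],
    [[0,0,0],0],
    [[0,0,-0.1],0],
    [[0,0,0],0],
    [[0,0,0],0],
    [[0,0,0],0],
    [[0,0,0],0],
    [[0,0,0],0],
    [[0,0,0],0],
    [[0,0,0],0]
  ]
}}

```text
time: 11.65
ee_pos: [0.5633, 0.1721, 0.1976]
eef_rot: [0.748, 0.664, 0.0, 0.0]
ft_force: [-0.1, 0.1, -2.9]
width: 0.0178
grip_force: 30.0
```

{"method": "drive_tool", "body": {
  "series": [
    [[0,0,-0.1],0],
    [[0,0,0],0],
    [[0,0,0],0],
    [[0,0,0],0],
    [[0,0,0],0],
    [[0,0,0],0],
    [[0,0,0],0],
    [[0,0,0],0],
    [[0,0,0],0],
    [[0,0,0],0]
  ]
}}

```text
time: 12.9
ee_pos: [0.5634, 0.1721, 0.1968]
eef_rot: [0.748, 0.664, 0.0, 0.0]
ft_force: [-2.0, -1.4, 6.1]
width: 0.0179
grip_force: 30.0
```

The arm carries the tray now (+6 N). I'll ease off a little and shift 1 mm along -x, the way it is being pushed, to centre the ridge.

{"method": "drive_tool", "body": {
  "series": [
    [[-0.05,0,0.03],0],
    [[-0.05,0,0.02],0],
    [[0,0,0],0],
    [[0,0,0],0],
    [[0,0,0],0],
    [[0,0,0],0],
    [[0,0,0],0],
    [[0,0,0],0],
    [[0,0,0],0],
    [[0,0,0],0]
  ]
}}

```text
time: 14.15
ee_pos: [0.5626, 0.172, 0.1972]
eef_rot: [0.748, 0.664, 0.0, 0.0]
ft_force: [4.4, -0.4, -0.4]
width: 0.018
grip_force: 30.0
```

{"method": "drive_tool", "body": {
  "series": [
    [[0.07,0,0],0],
    [[0,0,0],0],
    [[0,0,0],0],
    [[0,0,0],0],
    [[0,0,0],0],
    [[0,0,0],0],
    [[0,0,0],0],
    [[0,0,0],0],
    [[0,0,0],0],
    [[0,0,0],0]
  ]
}}

```text
time: 15.4
ee_pos: [0.563, 0.1721, 0.197]
eef_rot: [0.748, 0.664, -0.0, -0.0]
ft_force: [-0.1, -0.5, 3.0]
width: 0.0178
grip_force: 30.0
```

The tray sits centred, with the arm carrying its weight and no sideways load. Release, then rise straight up.

{"method": "drive_tool", "body": {
  "series": [
    [[0,0,0],0],
    [[0,0,0],0],
    [[0,0,0],0],
    [[0,0,0],0],
    [[0,0,0],0],
    [[0,0,0],0],
    [[0,0,0],0],
    [[0,0,0],0],
    [[0,0,0],0],
    [[0,0,0],0]
  ],
  "hand": 0.4
}}

```text
time: 16.65
ee_pos: [0.563, 0.1721, 0.1971]
eef_rot: [0.748, 0.664, 0.0, 0.0]
ft_force: [0.1, 0.3, 0.0]
width: 0.0524
grip_force: 0.0
```

{"method": "drive_tool", "body": {
  "series": [
    [[0,0,0.5],0],
    [[0,0,1],0],
    [[0,0,1.5],0],
    [[0,0,1.5],0],
    [[0,0,2],0],
    [[0,0,2],0],
    [[0,0,2],0],
    [[0,0,2],0],
    [[0,0,1],0],
    [[0,0,0.5],0]
  ]
}}

```text
time: 17.9
ee_pos: [0.5631, 0.1721, 0.3377]
eef_rot: [0.748, 0.664, 0.0, 0.0]
ft_force: [-1.3, -0.3, 0.2]
width: 0.0521
grip_force: 0.0
```

Run:
```python
from h import *
np.set_printoptions(precision=4,suppress=True)
c=grab('side','pics/side4.png');w=grab('wrist','pics/w4.png');s=r.read_state()
print(s['time'],s['ee_pos'],s['ft_force'],s['width'])
z=lambda im,x,y,w,h,k:cv2.resize(im[y:y+h,x:x+w,::-1],None,fx=k,fy=k,interpolation=cv2.INTER_CUBIC)
a=z(c['color'],170,120,320,280,1.25);b=cv2.resize(w['color'][:,:,::-1],(400,300))
cv2.imwrite('pics/crop4.png',np.hstack([a,cv2.copyMakeBorder(b,0,50,0,0,0)]))
```

```text
18.0 [0.563  0.1721 0.3372] [-0.0968  0.3246  1.011 ] 0.05234096402166022
```

View pics/crop4.png

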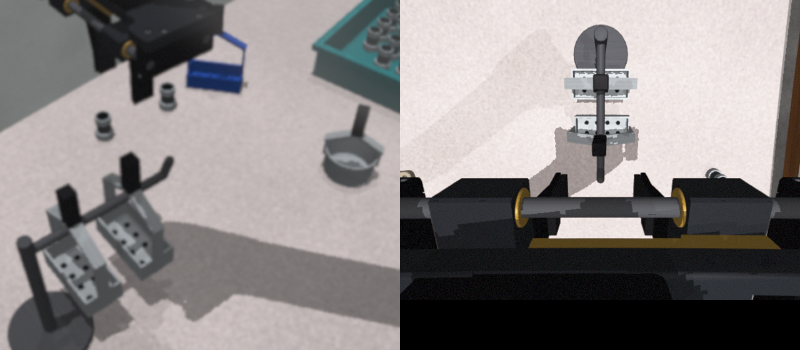

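Both trays hang side by side, the new one at crop (130,205) between the hung tray (75,235) and the tip (168,160). The pail (350,155) is undisturbed and the gripper is clear, so I'll hand in.

```bash
python3 -c "
from bench import r
print(r.close_job())"
```

```text
the job is handed in; nothing more can be done
None
```

The tray now hangs on the stand's arm between the first tray and the upturned tip, lowered until the arm carried it before release; the final pictures show the first tray still hanging and the pail undisturbed, and the job was handed in at about 18 s.

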